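Take the relay out from under its swing-aside dust cover

ROBOT

A 7-joint arm with a two-finger parallel gripper is mounted at the origin on the work surface. World frame = base frame: x ahead of the robot, y to its left, z up, the work surface at z = 0. Lengths are in m, angles in rad, forces in N, time in s.
With the tool pointing down it reaches from about 0.4 to 0.85 m from the base axis. Payload 10.4 kg.
Tool frame: the origin (TCP) lies at the very end of the fingers, on their centre line; the grasp point (between the pads) lies r.tcp_to_grasp behind it (r.tcp_to_grasp is the distance from the TCP to the grasp point, in m); z points along the fingers, y is the line along which they close (so a half turn about z gives the same grasp; the last joint's range is limited). The gripper opens to 87 mm and grips with 3 to 60 N. Pads are 19 mm wide; open, the fingers measure 117 mm over their backs; the gripper's body (75 mm by 190 mm) begins 51 mm behind the grasp point.
Start: joints at [1.126, 0.332, -0.065, 1.46, 0.022, 1.35, -0.088], TCP at [0.256, -0.57, 0.189] pointing down, gripper open.
Joint ranges: [-2.6, 2.6], [-0.5, 2.12], [-1.47, 1.34], [0.16, 2.42], [-1.27, 4.41], [0.06, 2.06], [-2.6, 2.6]. Speed limits (rad/s): [2.22, 2.22, 2.79, 2.79, 3.14, 3.14, 3.14].

INTERFACE

Orientations are given as a unit quaternion [x, y, z, w].
In Python, from bench import monitor, cams, ticket, r gives the robot as it stands.
- The arm moves only by the shell command python3 -m crank 'ROWS' [OPENING] [FORCE]. ROWS is a JSON object whose one key "steps" holds a list of rows, each a list of 2 entries, a list of its own where there are three numbers: the shift along the world's x, y, z in units of 25 mm (1.0 is 25 mm), then the turn, a rotation vector about the world's x, y, z in units of 5 degrees (1.0 is 5 degrees). In form: {"steps": [[[x, y, z], [ax, ay, az]], ...]}. A call has 1 to 10 rows; each row shifts and turns the commanded pose from where the row before left it; what a row does not reach is not made up. A row lasts 1/12 s, in which the tool goes at most 41.7 mm and 7.16 degrees, less where a joint would pass 70% of its speed; a pose out of reach is approached as far as the arm can. A call is refused whole if a number of a shift passes 1 or a number of a turn 1, either way. A call with a gripper value outside its range is refused whole. OPENING is the finger opening in mm, from 0 to 87, set as the call begins (- or left out, the last holds). The fingers move at their own pace and stop on an object; FORCE is the grip in N (left out, the last holds). Time passes only in rows, so rows that do not move let the fingers close. It gives the time, the measured TCP pose, the force, the opening and the grip force at its end, in the units of the state.
- monitor.read_state(): the state, without advancing time (a new reading comes with each control period).
- cams.camera(name): name is "scene" or "top" or "wrist"; returns a dict with "pixels" (480x640x3 uint8, blue, green, red), "z_map" (480x640 float32, m along the optical axis (not along the pixel's ray), 0 where there is no reading), "vfov" (degrees; the focal length in pixels is half the picture's height over the tangent of half this angle, whatever the lens; pixels are square), "cx", "cy" (the principal point, pixels), "k1" (the pictures are not rectified: a ray, as slopes to the right and down, at radius r is drawn at 1 + k1 r^2 times it, then the intrinsics apply), "T" (4x4, takes a point from camera to world coordinates). Camera axes: x right, y up, looking along -z (the intrinsics and any distortion apply to the point x, -y, -z); pixel columns grow to the right and rows downward; lengths in m; the calibration is good to about 2 mm. A picture is of the moment at which its call begins.
- ticket.close_job(): hands the job in; it is judged then, once.
The state is a dict: "time": time; "joint_positions": joint angles; "joint_vel": joint speeds; "joint_torque": joint torques, N m; "ee_pos": TCP position; "eef_rot": TCP orientation; "ft_force": force on the tool from outside, world axes, zero at the start; "torque": the same for the moment, N m; "width": finger opening in m; "grip_force": force on a finger pad.
Only numpy, scipy, OpenCV 4.12 (cv2) and the standard library are available. Lean on these libraries where they do the work, as an engineer would, in place of code of your own. Each camera call takes 0.05 s, during which the arm holds its last target. There are 200 camera calls.

TASK

Swing the dust cover of the print unit well aside on its pin to uncover the relay bay, lift the relay out and set it down gently, upright on its base, in the open parts tray. Then swing the dust cover back fully closed over the empty bay, and leave the other parts lying about undisturbed.

Things in the scene. Friction and masses are not known exactly. Their poses are not given: they have to be found in the camera images.
- print_unit: Grey steel print unit, fixed to the shelf: a 190 (x) x 320 (y) mm box, 75 mm high. Open relay bay sunk in its top: 120 (x) x 116 (y) mm, 45 mm deep, its floor 30 mm above the shelf. Origin: on the shelf under the bay's centre; the box spans x -95..+95 and y -85..+235 mm from it; z up. The part at y over 58 mm is a plain closed deck. At the start the bay is hidden under the dust cover.
- cover (a joint): Turn of the dust cover about its upright pin, rad. 0 = closed against its stop, exactly over the bay; grows clockwise seen from above, swinging the cover over the deck (+y side of the unit); 1.7 = open stop. From about 1.5 the bay is clear but for a strip of some 5 to 13 mm along its deck-side (+y) edge. It starts shut or a few degrees ajar; light friction (1 N at the knob) keeps it where left.
- cover_pin (a point): The pin's axis at the underside of the cover plate, at x +78, y +72, z +78 mm in the print unit's frame. The aluminium cover plate is 163 x 156 x 5 mm, flat, clear of the deck by 3 mm; with the cover closed it spans x -146..+17, y -139..+17 mm from the pin (unit's axes) and a 10 mm high pin head stands on it.
- cover_knob (a point): Centre of the upright round black knob on the cover plate: 22 mm diameter, 45 mm tall, from 78 + 5 = 83 mm to 128 mm above the shelf; this point is 106 mm above the shelf. From the pin it lies at x -110, y -65 mm (cover closed, unit's axes), 128 mm from the pin's axis, and turns with the cover.
- relay: Cream bakelite relay, loose, 0.11 to 0.23 kg, standing on the floor of the bay under the cover, nearly in line with the unit. Foot 84 (x) x 34 (y) x 6 mm with ears at both ends; body 62 (x) x 34 (y) mm up to 36 mm high, a 40 x 20 mm ridge on top to 40 mm. Origin: centre of its underside; x along its length, z up. Grasp it across the 34 mm sides from above.
- tray: Open steel parts tray fixed to the shelf, empty, 150 (x) x 130 (y) x 25 mm high, walls and floor 5 mm thick. Origin: centre of its underside (inner floor 5 mm above it), x along its length, z up.
- fan_cover: Bystander: loose red plastic dryer fan cover lying flat, 110 mm diameter, 26 mm high. Origin: centre of its underside.
- roller_shaft: Bystander: loose steel roller shaft lying beyond the print unit, 180 mm long, with 30 mm square bearing blocks at its ends. Origin: centre of its underside; x along it.
- spacer_a: Bystander: loose brass knurled spacer standing upright, 30 mm diameter, 60 mm tall. Origin: centre of its underside.
- spacer_b: Bystander: the same as spacer_a, 100 mm or so farther from the robot.
Things that resemble listed ones, but are neither listed nor needed, are in the scene too. Of the things like the tray, leave any that is blue or turquoise; of the rest the smaller one is meant.

How it is judged:
On the way, in this order (a step that is already met when the one before it is completed fails the run):
1. the cover is swung well aside, off the bay (value of joint cover above 1.2 rad), for 0.2 s.
2. the relay stands upright in the tray, let go, with the cover still aside (x of relay in the frame of tray between -0.045 and 0.045 m and y of relay in the frame of tray between -0.05 and 0.05 m and z of relay in the frame of tray below 0.012 m and angle between relay's own z axis and vertical below 0.12 rad and contact force between the fingers and relay below 0.1 N and linear speed of relay below 0.02 m/s and value of joint cover above 1 rad), for 0.2 s.
At the end, for the whole second after the job is handed in: The cover is closed (joint under 0.06 rad, some 8 mm at the knob) and still; the relay stands upright (within 0.12 rad) on the tray's floor, its centre within 45 mm (x) and 50 mm (y) of the tray's centre, at rest and released (value of joint cover below 0.06 rad and velocity of joint cover between -0.05 and 0.05 rad/s and x of relay in the frame of tray between -0.045 and 0.045 m and y of relay in the frame of tray between -0.05 and 0.05 m and z of relay in the frame of tray below 0.012 m and angle between relay's own z axis and vertical below 0.12 rad and contact force between the fingers and relay below 0.1 N and linear speed of relay below 0.02 m/s); the robot touches nothing.
It fails at once if a bystander is moved more than 25 mm (distance of any of fan_cover, roller_shaft, spacer_a, spacer_b from where it was at the start of the episode above 0.025 m).
It fails at once if the relay is dropped or thrown (not held, yet faster than 0.5 m/s) (contact force between the fingers and relay below 0.1 N and linear speed of relay above 0.5 m/s).
It fails at once if the relay is slammed into the tray (over 120 N) (contact force between relay and tray above 120 N).
It also fails if it takes over 72 s, if anything falls off the work surface, if the arm or the gripper's body presses on something with over 40 N, if the wrist force passes 120 N, or if a joint passes its speed limit or range.

## Working session

There is one attempt and no reset: what is moved stays moved. The work goes in short steps, Python scripts to look and compute and a shell command to move; the robot and the scene stay as the last step left them, time stands still between calls to the robot, and variables do not carry over. Pictures are saved under pics/ and viewed, at most 10 in all, crops included, and the job is handed in when it is done.

```bash
ls; mkdir -p pics
cat > h.py <<'E'
import numpy as np,cv2
from bench import monitor,cams,ticket,r
def cloud(c):
    h,w=c["z_map"].shape; f=h/2/np.tan(np.radians(c["vfov"])/2)
    K=np.array([[f,0,c["cx"]],[0,f,c["cy"]],[0,0,1.]])
    u,v=np.meshgrid(np.arange(w),np.arange(h))
    p=np.stack([u,v],-1).reshape(-1,1,2).astype(np.float64)
    n=cv2.undistortPoints(p,K,np.array([c["k1"],0,0,0,0.])).reshape(h,w,2)
    z=c["z_map"].astype(float)
    P=np.stack([n[...,0]*z,-n[...,1]*z,-z],-1)
    T=np.array(c["T"]); W=P@T[:3,:3].T+T[:3,3]
    W[z<=0]=np.nan
    return W
def snap(name,tag):
    c=cams.camera(name); cv2.imwrite(f"pics/{tag}.png",c["pixels"]); W=cloud(c); np.save(f"pics/{tag}.npy",W); return c,W
E
python3 - <<'E'
from h import *
for n in("scene","top"):
    c,W=snap(n,n+"0"); print(n,c["vfov"],c["k1"],np.round(c["T"],3).tolist())
print(monitor.read_state(), r.tcp_to_grasp)
E
```

```text
pics
scene 54.47313610910815 0.015615504001528297 [[0.453, -0.583, 0.674, 1.242], [0.891, 0.281, -0.355, -0.604], [0.018, 0.762, 0.647, 0.789], [0.0, 0.0, 0.0, 1.0]]
top 55.71413234118534 -0.09587521432998676 [[-0.01, 0.993, -0.119, 0.428], [-1.0, -0.01, 0.006, -0.228], [0.005, 0.119, 0.993, 0.977], [0.0, 0.0, 0.0, 1.0]]
{'time': 0.1, 'joint_positions': array([ 1.12638141,  0.33276822, -0.06472761,  1.46084569,  0.02163317,
        1.34987659, -0.08852759]), 'joint_vel': array([-0.00074531, -0.00303151, -0.0022109 , -0.00055116,  0.00043177,
       -0.00012871, -0.00078852]), 'joint_torque': array([ 2.07558100e-03, -6.24543142e+01,  2.50216783e-02, -3.90715313e+01,
       -6.14133873e-02,  3.65999225e-02, -1.38591730e-05]), 'ee_pos': array([ 0.25573336, -0.56987749,  0.18846441]), 'eef_rot': array([ 9.77838574e-01,  2.09359408e-01, -1.63175344e-04, -5.77954073e-04]), 'ft_force': array([-0.09626793, -0.1999545 , -0.0296308 ]), 'torque': array([-0.02141078, -0.02846925, -0.0098271 ]), 'grip_force': 0.0, 'width': 0.08676980561074751} 0.0187
```

View pics/top0.png

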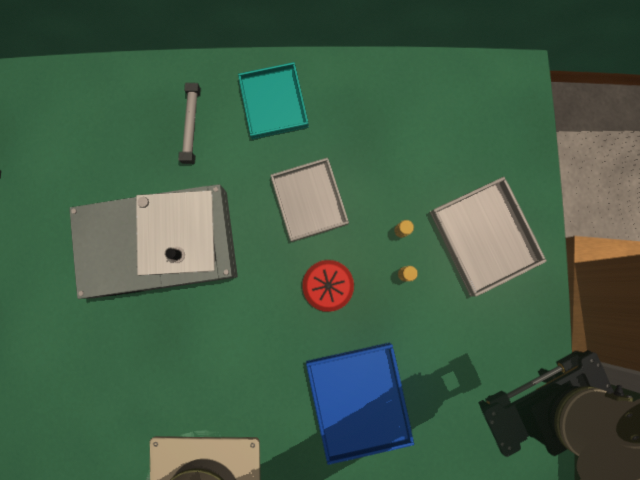

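View pics/scene0.png

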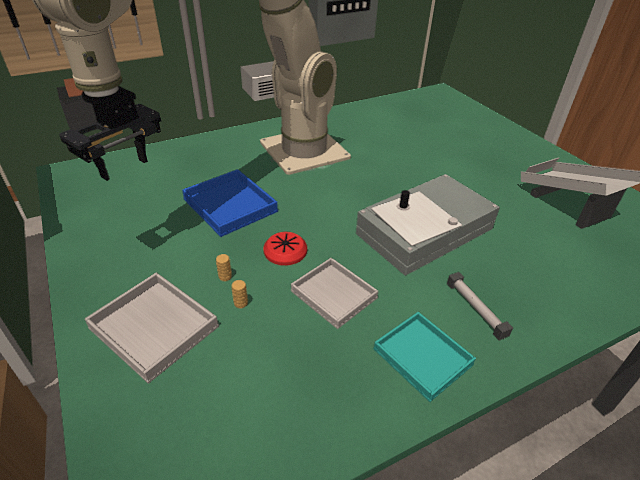

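The top view shows the print unit at (150,242), with its knob at (174,254) and pin head at (143,202). Tray look-alikes are:
- turquoise (272,100): excluded by colour
- blue (358,402): excluded by colour
- large grey (488,236): the bigger of the two greys
- small grey (309,200): my choice

The relay is hidden under the cover. I'll check the tray in a close crop and measure.

```bash
cat > m.py <<'E'
from h import *
import sys
W=np.load("pics/top0.npy"); im=cv2.imread("pics/top0.png")
def rect(m,name):
    m=cv2.morphologyEx(m.astype(np.uint8),cv2.MORPH_OPEN,np.ones((2,2)))
    p=W[m>0][:,:2].astype(np.float32); c,s,a=cv2.minAreaRect(p*1000); print(name,len(p),np.round(c,1),np.round(s,1),round(a,2),"z",np.round(np.median(W[m>0][:,2]),4))
def box(u0,v0,u1,v1):
    b=np.zeros(W.shape[:2],bool); b[v0:v1,u0:u1]=1; return b
z=W[...,2]
print("shelf z",np.nanmedian(z[150:170,230:260]),"deck",np.nanmedian(z[230:270,90:120]),"cover",np.nanmedian(z[215:235,155:200]),"trayfloor",np.nanmedian(z[190:210,300:320]))
rect(box(60,175,245,305)&(z>0.066),"unit")
rect(box(135,185,220,280)&(z>0.0795)&(z<0.088),"cover")
k=box(150,235,200,270)&(z>0.11); print("knob",np.nanmean(W[k],0),k.sum(), np.ptp(W[k],0))
k=box(133,192,155,212)&(z>0.088); print("pin",np.nanmean(W[k],0),k.sum())
rect(box(260,150,355,248)&(z>0.012),"tray")
rect(box(425,170,550,300)&(z>0.012),"bigtray")
for n,b in dict(fan=(295,255,360,315),spa=(395,262,420,284),spb=(393,215,418,242),shaft=(170,75,210,170)).items():
    k=box(*b)&(z>0.012); print(n,np.round(np.nanmean(W[k],0),3))
cv2.imwrite("pics/crop.png",cv2.resize(im[150:310,60:360],None,fx=2.6,fy=2.6,interpolation=cv2.INTER_CUBIC))
E
python3 m.py
```

```text
shelf z -0.000559839828020936 deck 0.07439192406095657 cover 0.08227072246498945 trayfloor 0.003969950497754171
unit 14324 [nan nan] [0. 0.] 0.0 z nan
cover 5557 [537.8  46.1] [159.4 154. ] 3.83 z nan
knob [0.49615351 0.03876387 0.12525804] 130 [0.02122229 0.02172394 0.02049482]
pin [0.60181203 0.11045485 0.09197487] 90
tray 712 [ 618.3 -231.2] [106.8 140.4] 109.78 z nan
bigtray 1772 [nan nan] [0. 0.] 0.0 z nan
fan [ 0.434 -0.262  0.023]
spa [ 0.456 -0.423  0.052]
spb [ 0.548 -0.418  0.052]
shaft [0.793 0.04  0.025]
```

View pics/crop.png

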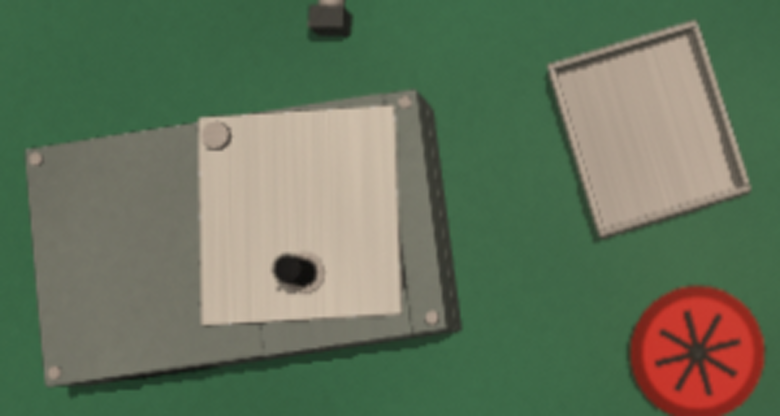

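The crop confirms the small light-grey steel tray (full image about (309,200)) with the fan cover just below it. The cover is a few degrees ajar, with the pin at (143,202). Next I'll refine the poses from the corners.

```bash
sed -i 's/p=W\[m>0\]\[:,:2\]/m=(m>0)\&np.isfinite(W[...,2]);p=W[m][:,:2]/' m.py; python3 m.py
cat >> h.py <<'E'
def ray(c,uv,zp):
    f=240/np.tan(np.radians(c["vfov"])/2);K=np.array([[f,0,c["cx"]],[0,f,c["cy"]],[0,0,1.]])
    n=cv2.undistortPoints(np.array(uv,float).reshape(-1,1,2),K,np.array([c["k1"],0,0,0,0.])).reshape(-1,2)
    T=np.array(c["T"]); d=np.c_[n[:,0],-n[:,1],-np.ones(len(n))]@T[:3,:3].T; o=T[:3,3]
    return o+d*((zp-o[2])/d[:,2])[:,None]
E
python3 - <<'E'
from h import *
c=cams.camera("top")
g=lambda l:[(60+x/2.6-.3,150+y/2.6-.3) for x,y in l]
def show(n,P):
    print(n,np.round(P[:,:2]*1000).tolist(),"ctr",np.round(P[:,:2].mean(0),4))
    for i in range(len(P)):
        d=P[(i+1)%len(P)]-P[i]; print("  edge",round(np.hypot(*d[:2])*1e3),round(np.degrees(np.arctan2(d[1],d[0])),2))
show("unit",ray(c,g([(26,152),(416,91),(457,330),(47,385)]),.075)) 
show("screws",ray(c,g([(36,159),(405,103),(431,318),(53,373)]),.075)) 
show("tray",ray(c,g([(549,66),(696,22),(749,187),(600,239)]),.025)) 
print(ray(c,g([(216,136)]),.093))
E
```

```text
shelf z -0.000559839828020936 deck 0.07439192406095657 cover 0.08227072246498945 trayfloor 0.003969950497754171
unit 14276 [520.3 120.8] [190.4 357. ] 7.86 z 0.0761
cover 5538 [539.5  46.1] [162.5 155.1] 3.37 z 0.0823
knob [0.49615351 0.03876387 0.12525804] 130 [0.02122229 0.02172394 0.02049482]
pin [0.60181203 0.11045485 0.09197487] 90
tray 708 [ 617.8 -226.8] [151.8 133.1] 16.69 z 0.0217
bigtray 1768 [ 532.7 -619.3] [211.2 198.4] 23.81 z 0.03
fan [ 0.434 -0.262  0.023]
spa [ 0.456 -0.423  0.052]
spb [ 0.548 -0.418  0.052]
shaft [0.793 0.04  0.025]
unit [[594.0, 272.0], [638.0, -42.0], [452.0, -76.0], [410.0, 246.0]] ctr [0.5236 0.0999]
  edge 318 -82.0
  edge 190 -169.59
  edge 325 97.35
  edge 186 8.23
screws [[588.0, 264.0], [629.0, -34.0], [461.0, -56.0], [419.0, 241.0]] ctr [0.5244 0.1037]
  edge 300 -82.24
  edge 169 -172.29
  edge 300 97.95
  edge 170 7.55
tray [[670.0, -142.0], [706.0, -264.0], [567.0, -305.0], [526.0, -184.0]] ctr [ 0.6172 -0.2237]
  edge 127 -73.41
  edge 145 -163.46
  edge 129 108.82
  edge 150 16.13
[[0.60106174 0.10937725 0.093     ]]
```

```bash
python3 -m crank '{"steps":[[[0.4,1,0],[0,0,0]],[[0.4,1,0],[0,0,-0.8]],[[0.4,1,0],[0,0,-0.8]],[[0.4,1,0],[0,0,-0.8]],[[0.4,1,0],[0,0,-0.8]],[[0.4,1,0],[0,0,0]],[[0.4,1,0],[0,0,0]],[[0.4,1,0],[0,0,0]],[[0.4,1,0],[0,0,0]],[[0.4,1,0],[0,0,0]]]}' 60 10
python3 -m crank '{"steps":[[[0.4,1,0],[0,0,0]],[[0.4,1,0],[0,0,0]],[[0.4,1,0],[0,0,0]],[[0.4,1,0],[0,0,0]],[[0.4,1,0],[0,0,0]],[[0.4,1,0],[0,0,0]],[[0.4,1,0],[0,0,0]],[[0.4,1,0],[0,0,0]],[[0.4,1,0],[0,0,0]],[[0.4,1,0],[0,0,0]]]}'
python3 -m crank '{"steps":[[[0.4,1,0],[0,0,0]],[[0.4,1,0],[0,0,0]],[[0.4,1,0],[0,0,0]],[[0.4,1,0],[0,0,0]],[[0,0.3,0],[0,0,0]],[[0,0,0],[0,0,0]],[[0,0,0],[0,0,0]],[[0,0,0],[0,0,0]]]}'
```

```text
time: 0.98
ee_pos: [0.356, -0.3189, 0.189]
eef_rot: [0.997, 0.071, -0.0, 0.0]
ft_force: [0.2, -0.5, -0.7]
width: 0.06
grip_force: 0.0
time: 1.82
ee_pos: [0.456, -0.0689, 0.1891]
eef_rot: [0.997, 0.071, -0.0, 0.0]
ft_force: [0.2, 0.2, -0.1]
width: 0.0599
grip_force: 0.0
time: 2.48
ee_pos: [0.4956, 0.0356, 0.189]
eef_rot: [0.998, 0.07, -0.0, 0.0]
ft_force: [-0.2, 0.2, -0.6]
width: 0.0601
grip_force: 0.0
```

```bash
python3 -m crank '{"steps":[[[0,0.1,-0.8],[0,0,0]],[[0,0,-0.8],[0,0,0]],[[0,0,-0.8],[0,0,0]],[[0,0,-0.7],[0,0,0]],[[0,0,-0.6],[0,0,0]],[[0,0,0],[0,0,0]],[[0,0,0],[0,0,0]]]}'
python3 -m crank '{"steps":[[[0,0,0],[0,0,0]],[[0,0,0],[0,0,0]],[[0,0,0],[0,0,0]],[[0,0,0],[0,0,0]],[[0,0,0],[0,0,0]],[[0,0,0],[0,0,0]],[[0,0,0],[0,0,0]],[[0,0,0],[0,0,0]]]}' 10 12
```

```text
time: 3.07
ee_pos: [0.4954, 0.0385, 0.0965]
eef_rot: [0.998, 0.07, -0.001, 0.0]
ft_force: [0.0, -0.1, 0.5]
width: 0.0599
grip_force: 0.0
time: 3.73
ee_pos: [0.4959, 0.0398, 0.0967]
eef_rot: [0.997, 0.071, 0.0, 0.0]
ft_force: [0.3, -0.2, -0.1]
width: 0.0154
grip_force: 0.0
```

Run:
```python
from h import *
s=monitor.read_state(); print(s["ee_pos"],s["width"],s["grip_force"])
p=np.array([.6015,.110]); k=s["ee_pos"][:2]-p; print("rad",np.hypot(*k)); a0=np.arctan2(k[1],k[0])%(2*np.pi)
R=.128; A=np.linspace(a0,np.radians(218.5)-1.62,21)
P=p+R*np.c_[np.cos(A),np.sin(A)]; P[0]=s["ee_pos"][:2]
print("q0",np.radians(218.5)-a0); print(np.round(np.diff(P,axis=0)/.025,2).tolist())
```

```text
[0.49591612 0.03978077 0.09671031] 0.015388088012918098 0.0
rad 0.12680179599507096
q0 0.08506479830650138
[[-0.24, 0.31], [-0.18, 0.35], [-0.15, 0.36], [-0.12, 0.37], [-0.09, 0.38], [-0.06, 0.39], [-0.03, 0.39], [-0.0, 0.39], [0.03, 0.39], [0.06, 0.39], [0.09, 0.38], [0.11, 0.38], [0.14, 0.37], [0.17, 0.35], [0.2, 0.34], [0.22, 0.32], [0.25, 0.31], [0.27, 0.29], [0.29, 0.26], [0.31, 0.24]]
```

```bash
python3 -m crank '{"steps":[[[0,0,0],[0,0,0]],[[0,0,0],[0,0,0]],[[0,0,0],[0,0,0]]]}'
python3 - <<'E'
from h import *
a,_=snap("wrist","w1");b,_=snap("scene","s1")
cv2.imwrite("pics/c1.png",np.hstack([cv2.resize(a["pixels"],(400,300)),cv2.resize(b["pixels"][150:300,320:520],(400,300))]))
E
```

```text
time: 3.98
ee_pos: [0.4959, 0.0398, 0.0967]
eef_rot: [0.997, 0.071, 0.0, 0.0]
ft_force: [0.2, -0.3, -0.6]
width: 0.0101
grip_force: 0.0
```

View pics/c1.png

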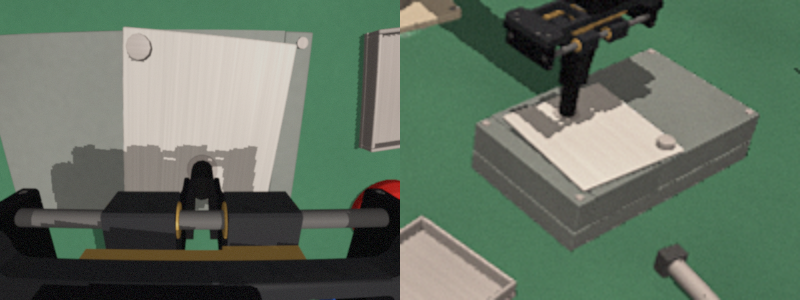

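The knob now sits in front (+x side) of the closed fingers, at wrist crop (200,180). So the fingers missed it or squeezed it out. I'll measure where it is.

Run:
```python
from h import *
W=np.load("pics/w1.npy"); s=monitor.read_state(); print(s["ee_pos"])
z=W[...,2]
m=(z>.1)&(z<.135)&(W[...,0]>.44)&(W[...,0]<.58)&(np.abs(W[...,1]-.04)<.08)
for lo in (.1,.11,.12,.124,.128):
    k=m&(z>lo)&(z<lo+.006); 
    if k.sum(): print(lo,k.sum(),np.round(np.nanmean(W[k],0),4),np.round(np.nanmin(W[k],0),3),np.round(np.nanmax(W[k],0),3))
im=cv2.imread("pics/w1.png"); v,u=np.where(m); print(u.min(),u.max(),v.min(),v.max())
p=np.isfinite(z)&(z>.079)&(z<.087)&(W[...,0]<.66)
q=W[p&(W[...,1]<.14)][:,:2].astype(np.float32)*1000; print(cv2.minAreaRect(q),len(q))
k=(z>.089)&(z<.098)&(W[...,0]>.57)&(W[...,0]<.63)&(abs(W[...,1]-.11)<.03); print("pin",W[k].mean(0),k.sum())
c,T=snap("top","t1"); zz=T[...,2]; k=(zz>.079)&(zz<.087)&(T[...,1]<.135)&(T[...,0]>.45)&(T[...,0]<.63)
print("cov",cv2.minAreaRect(T[k][:,:2].astype(np.float32)*1000))
```

```text
[0.49590331 0.03977492 0.0966702 ]
0.1 125 [0.5035 0.0417 0.1032] [0.495 0.03  0.1  ] [0.506 0.051 0.106]
0.11 146 [0.5037 0.0414 0.1131] [0.496 0.031 0.11 ] [0.506 0.051 0.116]
0.12 137 [0.5046 0.0416 0.1229] [0.501 0.033 0.12 ] [0.506 0.05  0.126]
0.124 759 [0.4964 0.0406 0.1273] [0.485 0.029 0.124] [0.509 0.054 0.13 ]
0.128 245 [0.5013 0.0414 0.1303] [0.485 0.028 0.128] [0.509 0.056 0.134]
294 351 265 320
((540.5034790039062, 46.57167434692383), (163.3204345703125, 156.44912719726562), 3.026038408279419) 60473
pin [0.60147654 0.10999241 0.0921954 ] 1382
cov ((543.1771850585938, 39.514442443847656), (170.28237915039062, 166.26995849609375), 3.4152488708496094)
```

Run:
```python
from h import *
for t in("w1","s1","t1"):
    W=np.load(f"pics/{t}.npy"); z=W[...,2]
    m=(abs(W[...,0]-.495)<.05)&(abs(W[...,1]-.04)<.05)
    print(t)
    for lo in np.arange(.09,.19,.01):
        k=m&(z>lo)&(z<lo+.01)
        if k.sum()>3: print(round(lo,2),k.sum(),np.round(np.nanpercentile(W[k][:,:2],[3,50,97],axis=0),3).tolist())
im=cv2.imread("pics/w1.png");cv2.imwrite("pics/c2.png",np.hstack([im[220:420,220:420],cv2.resize(cv2.imread("pics/s1.png")[150:230,370:450],(200,200))]).repeat(2,0).repeat(2,1))
```

```text
w1
0.09 193 [[0.496, 0.031], [0.504, 0.042], [0.506, 0.051]]
0.1 215 [[0.497, 0.031], [0.505, 0.042], [0.506, 0.05]]
0.11 238 [[0.499, 0.032], [0.505, 0.042], [0.506, 0.05]]
0.12 855 [[0.486, 0.035], [0.498, 0.041], [0.506, 0.047]]
0.13 392 [[0.49, 0.029], [0.505, 0.037], [0.509, 0.055]]
0.14 386 [[0.504, 0.029], [0.505, 0.047], [0.509, 0.056]]
0.15 597 [[0.494, 0.028], [0.505, 0.036], [0.509, 0.056]]
0.16 478 [[0.504, 0.028], [0.506, 0.047], [0.509, 0.056]]
0.17 766 [[0.486, 0.03], [0.494, 0.045], [0.509, 0.054]]
0.18 148 [[0.485, 0.029], [0.493, 0.041], [0.501, 0.051]]
s1
0.09 30 [[0.491, 0.028], [0.502, 0.033], [0.506, 0.047]]
0.1 27 [[0.493, 0.027], [0.502, 0.032], [0.506, 0.044]]
0.11 27 [[0.492, 0.028], [0.501, 0.032], [0.506, 0.047]]
0.12 35 [[0.492, 0.027], [0.501, 0.035], [0.507, 0.051]]
0.13 35 [[0.488, 0.023], [0.502, 0.031], [0.508, 0.056]]
0.14 57 [[0.488, 0.024], [0.501, 0.029], [0.51, 0.056]]
0.15 51 [[0.489, 0.023], [0.504, 0.034], [0.509, 0.055]]
0.16 49 [[0.49, 0.02], [0.504, 0.031], [0.509, 0.058]]
0.17 54 [[0.493, 0.019], [0.504, 0.028], [0.511, 0.059]]
0.18 21 [[0.494, 0.018], [0.508, 0.023], [0.512, 0.044]]
t1
0.09 5 [[0.498, 0.03], [0.502, 0.031], [0.506, 0.034]]
0.1 6 [[0.498, 0.03], [0.5, 0.031], [0.503, 0.032]]
```

View pics/c2.png

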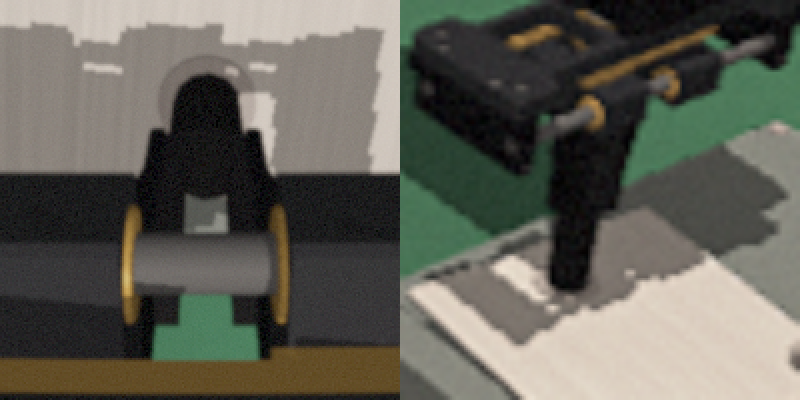

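The fingertips end at about z 0.13, just above the knob, although ee_pos reads 0.097. I'll check that offset against the start picture.

Run:
```python
from h import *
print(monitor.read_state()["eef_rot"],monitor.read_state()["joint_positions"].round(3))
for t in ("scene0","top0"):
    W=np.load(f"pics/{t}.npy"); z=W[...,2]
    m=(abs(W[...,0]-.256)<.12)&(abs(W[...,1]+.57)<.12)
    print(t)
    for lo in np.arange(.15,.32,.01):
        k=m&(z>lo)&(z<lo+.01)
        if k.sum()>1: print(round(lo,2),k.sum(),np.round(np.nanpercentile(W[k][:,:2],[3,50,97],axis=0),3).tolist())
# bottom profile of fingers in s1 
W=np.load("pics/s1.npy")
for v in range(195,212,1):
    print(v,[tuple(np.round(W[v,u],3)) for u in (400,403,406)])
```

```text
[9.97460659e-01 7.12196013e-02 1.24561835e-05 3.64392314e-05] [ 0.419  0.184 -0.64   1.879  0.122  1.117 -1.695]
scene0
0.22 45 [[0.235, -0.619], [0.269, -0.605], [0.288, -0.518]]
0.23 71 [[0.231, -0.619], [0.248, -0.532], [0.288, -0.518]]
0.24 61 [[0.23, -0.62], [0.249, -0.532], [0.289, -0.517]]
0.25 71 [[0.231, -0.621], [0.249, -0.533], [0.289, -0.516]]
0.26 80 [[0.231, -0.623], [0.273, -0.605], [0.29, -0.515]]
0.27 81 [[0.229, -0.621], [0.244, -0.529], [0.291, -0.513]]
0.28 32 [[0.234, -0.617], [0.243, -0.52], [0.293, -0.511]]
0.29 137 [[0.227, -0.661], [0.284, -0.623], [0.324, -0.48]]
0.3 397 [[0.237, -0.656], [0.285, -0.569], [0.323, -0.481]]
0.31 386 [[0.241, -0.656], [0.28, -0.581], [0.324, -0.48]]
top0
0.21 3 [[0.284, -0.614], [0.287, -0.612], [0.287, -0.609]]
0.22 21 [[0.246, -0.612], [0.282, -0.607], [0.287, -0.518]]
0.23 21 [[0.267, -0.613], [0.284, -0.607], [0.288, -0.604]]
0.24 19 [[0.269, -0.611], [0.283, -0.609], [0.289, -0.605]]
0.25 8 [[0.274, -0.608], [0.276, -0.607], [0.279, -0.606]]
0.26 23 [[0.277, -0.612], [0.281, -0.607], [0.287, -0.605]]
0.27 18 [[0.276, -0.61
[... 2654 characters left out ...]
, np.float64(0.027), np.float64(0.087)), (np.float64(0.505), np.float64(0.034), np.float64(0.088)), (np.float64(0.508), np.float64(0.041), np.float64(0.088))]
209 [(np.float64(0.5), np.float64(0.028), np.float64(0.083)), (np.float64(0.505), np.float64(0.034), np.float64(0.085)), (np.float64(0.511), np.float64(0.038), np.float64(0.088))]
210 [(np.float64(0.508), np.float64(0.022), np.float64(0.088)), (np.float64(0.506), np.float64(0.033), np.float64(0.083)), (np.float64(0.509), np.float64(0.04), np.float64(0.083))]
211 [(np.float64(0.51), np.float64(0.021), np.float64(0.086)), (np.float64(0.513), np.float64(0.028), np.float64(0.086)), (np.float64(0.514), np.float64(0.037), np.float64(0.083))]
```

At the start the fingertips were also at about z 0.22, against 0.189 reported. The reported TCP is therefore about 32 mm lower than the real tips, so I'll work with true tip = reported + 0.032. Now I'll open, descend and grip again.

```bash
python3 - <<'E'
from h import *
W=np.load("pics/scene0.npy"); z=W[...,2]
m=(abs(W[...,0]-.256)<.06)&(abs(W[...,1]+.57)<.07)&(z>.1)&(z<.24); print(np.sort(z[m])[:20].round(4))
W=np.load("pics/w1.npy"); z=W[...,2]; m=(W[...,0]>.507)&(W[...,0]<.512)&(abs(W[...,1]-.04)<.03)&(z>.1)&(z<.2); print(np.sort(z[m])[:20].round(4))
E
python3 -m crank '{"steps":[[[0,0,0],[0,0,0]],[[0,0,0],[0,0,0]],[[0,0,0],[0,0,0]],[[0,0,0],[0,0,0]],[[0,0,0],[0,0,0]],[[0,0,0],[0,0,0]],[[0,0,-0.5],[0,0,0]],[[0,0,-0.5],[0,0,0]],[[0,0,-0.4],[0,0,0]],[[0,0,0],[0,0,0]]]}' 60 12
python3 -m crank '{"steps":[[[0,0,0],[0,0,0]],[[0,0,0],[0,0,0]],[[0,0,0],[0,0,0]],[[0,0,0],[0,0,0]],[[0,0,0],[0,0,0]],[[0,0,0],[0,0,0]],[[0,0,0],[0,0,0]],[[0,0,0],[0,0,0]]]}' 10 12
```

```text
[0.2225 0.2226 0.2231 0.2232 0.2235 0.2237 0.2238 0.224  0.2244 0.2244
 0.2245 0.2247 0.2249 0.225  0.2253 0.2256 0.2259 0.2259 0.2261 0.2262]
[0.1287 0.1291 0.1298 0.1298 0.1303 0.1303 0.1307 0.1308 0.131  0.1311
 0.1311 0.1312 0.1314 0.1314 0.1314 0.1315 0.1316 0.1316 0.1318 0.1319]
time: 4.97
ee_pos: [0.4946, 0.0396, 0.0598]
eef_rot: [0.997, 0.071, -0.001, -0.0]
ft_force: [-0.9, -0.3, -0.2]
width: 0.0591
grip_force: 0.0
time: 5.63
ee_pos: [0.4959, 0.0397, 0.0618]
eef_rot: [0.997, 0.071, 0.0, 0.0]
ft_force: [-0.6, -0.4, 2.0]
width: 0.0215
grip_force: 12.0
```

```bash
python3 -m crank '{"steps":[[[-0.22,0.32,0],[0,0,0]],[[-0.18,0.35,0],[0,0,0]],[[-0.15,0.36,0],[0,0,0]],[[-0.12,0.37,0],[0,0,0]],[[-0.09,0.38,0],[0,0,0]],[[-0.06,0.39,0],[0,0,0]],[[-0.03,0.39,0],[0,0,0]],[[0,0.39,0],[0,0,0]],[[0.03,0.39,0],[0,0,0]],[[0.06,0.39,0],[0,0,0]]]}'
python3 -m crank '{"steps":[[[0.09,0.38,0],[0,0,0]],[[0.11,0.38,0],[0,0,0]],[[0.14,0.37,0],[0,0,0]],[[0.17,0.35,0],[0,0,0]],[[0.2,0.34,0],[0,0,0]],[[0.22,0.32,0],[0,0,0]],[[0.25,0.31,0],[0,0,0]],[[0.27,0.29,0],[0,0,0]],[[0.29,0.26,0],[0,0,0]],[[0.31,0.24,0],[0,0,0]]]}'
python3 -m crank '{"steps":[[[0,0,0],[0,0,0]],[[0,0,0],[0,0,0]],[[0,0,0],[0,0,0]]]}'
```

```text
time: 6.47
ee_pos: [0.4767, 0.1341, 0.0614]
eef_rot: [0.997, 0.071, -0.0, -0.0]
ft_force: [-3.4, -2.0, -2.0]
width: 0.0217
grip_force: 12.0
time: 7.3
ee_pos: [0.5289, 0.2146, 0.0616]
eef_rot: [0.997, 0.071, -0.0, 0.0]
ft_force: [-2.1, -3.2, -2.4]
width: 0.0214
grip_force: 12.0
time: 7.55
ee_pos: [0.5284, 0.2143, 0.0617]
eef_rot: [0.997, 0.071, 0.0, -0.0]
ft_force: [1.8, 1.6, -6.5]
width: 0.0216
grip_force: 12.0
```

```bash
python3 -m crank '{"steps":[[[0,0,0],[0,0,0]],[[0,0,0],[0,0,0]],[[0,0,0],[0,0,0]],[[0,0,0],[0,0,0]],[[0,0,0],[0,0,0]],[[0,0,0.6],[0,0,0]],[[0,0,0.8],[0,0,0]],[[0,0,0.9],[0,0,0]],[[0,-0.6,1],[0,0,0]],[[0,-1,1],[0,0,0]]]}' 60
python3 -m crank '{"steps":[[[0,-1,0.7],[0,0,0]],[[0,-1,0],[0,0,0]],[[0,-1,0],[0,0,0]],[[0,-1,0],[0,0,0]],[[0,-1,0],[0,0,0]],[[0,-0.8,0],[0,0,0]],[[0,0,0],[0,0,0]],[[0,0,0],[0,0,0]],[[0,0,0],[0,0,0]]]}'
python3 - <<'E'
from h import *
a,_=snap("wrist","w2");b,_=snap("top","t2")
cv2.imwrite("pics/c3.png",np.hstack([cv2.resize(a["pixels"],(400,300)),cv2.resize(b["pixels"][160:310,60:260],(400,300))]))
E
```

```text
time: 8.38
ee_pos: [0.5272, 0.1765, 0.1704]
eef_rot: [0.997, 0.074, -0.0, -0.001]
ft_force: [0.2, -0.8, 0.2]
width: 0.0599
grip_force: 0.0
time: 9.13
ee_pos: [0.5281, 0.0299, 0.1868]
eef_rot: [0.997, 0.072, 0.0, -0.0]
ft_force: [0.4, -0.2, 0.4]
width: 0.06
grip_force: 0.0
```

View pics/c3.png

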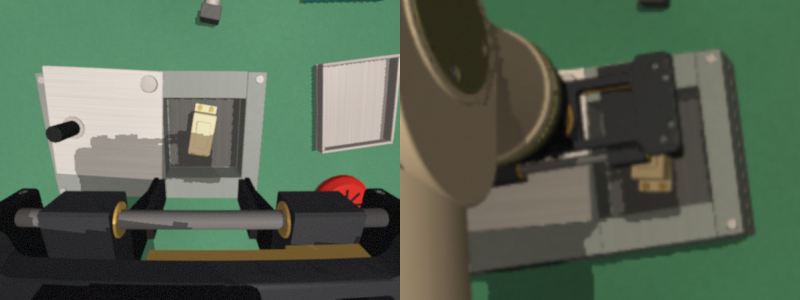

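The cover is wide open, and the relay is visible in the wrist view at full-image pixel (404,260), standing in the bay. Next I'll measure its pose.

Run:
```python
from h import *
W=np.load("pics/w2.npy"); z=W[...,2]; im=cv2.imread("pics/w2.png").astype(int)
m=np.zeros(z.shape,bool); m[150:290,270:385]=True
cream=m&(im.min(2)>0)
m=(z>.058)&(z<.082)&(abs(W[...,0]-.534)<.065)&(abs(W[...,1]-.028)<.055)
sub=np.zeros_like(m); sub[155:262,275:375]=1
n,l,st,ce=cv2.connectedComponentsWithStats((m).astype(np.uint8))
for i in range(1,n):
    if st[i,4]>100:
        P=W[l==i]; print(st[i],ce[i].round(),P.mean(0).round(4),cv2.minAreaRect(P[:,:2].astype(np.float32)*1000),np.percentile(P[:,2],[5,50,95]).round(4))
for lo,hi in((.069,.076),(.062,.0685),(.032,.040),(.026,.032)):
    k=(z>lo)&(z<hi)&(abs(W[...,0]-.534)<.065)&(abs(W[...,1]-.028)<.06)
    if k.sum()>20: P=W[k]; print(lo,k.sum(),P.mean(0).round(4),cv2.minAreaRect(P[:,:2].astype(np.float32)*1000))
s=monitor.read_state(); x=s["eef_rot"]; print(s["ee_pos"], np.degrees(2*np.arctan2(x[1],x[0]))-90)
```

```text
[273 143  96  14 682] [307. 151.] [0.5952 0.054  0.0744] ((597.7626953125, 42.451961517333984), (10.219029426574707, 82.22628784179688), 6.3694167137146) [0.0731 0.0744 0.0756]
[388 159  13  49 320] [392. 179.] [ 0.582  -0.0245  0.0699] ((577.7149658203125, -24.12335205078125), (42.49384689331055, 5.690012454986572), 0.059263676404953) [0.0598 0.0725 0.075 ]
[ 301  180   46   69 2355] [323. 214.] [0.5409 0.032  0.0669] ((538.906494140625, 31.89842414855957), (34.00477600097656, 62.53450393676758), 88.91845703125) [0.064  0.066  0.0702]
[261 242   7  40 186] [264. 265.] [0.4841 0.081  0.07  ] ((486.4566650390625, 82.23997497558594), (35.3652458190918, 4.122073650360107), 6.840303421020508) [0.0601 0.0725 0.0755]
[ 282  277   93   19 1108] [336. 284.] [0.4742 0.01   0.0701] ((470.6551818847656, 17.379196166992188), (11.848471641540527, 90.18401336669922), 6.422486305236816) [0.0594 0.0732 0.0753]
0.069 3167 [0.5385 0.0242 0.073 ] ((534.0016479492188, 27.982036590576172), (119.9458236694336, 129.987548828125), 89.99561309814453)
0.062 1946 [0.5333 0.0287 0.0655] ((532.019287109375, 28.182510375976562), (117.43939971923828, 117.07109069824219), 8.105391502380371)
0.032 915 [0.5364 0.0243 0.0359] ((532.0872192382812, 28.174758911132812), (117.46271514892578, 116.82779693603516), 7.968096733093262)
0.026 9350 [0.5342 0.0276 0.03  ] ((532.480712890625, 28.27115249633789), (118.58836364746094, 116.89192199707031), 7.733431816101074)
[0.52808971 0.03041608 0.18677991] -81.72119635948597
```

```bash
python3 -m crank '{"steps":[[[0.2,0.03,-0.2],[0,0,-0.9]],[[0.24,0.03,-0.6],[0,0,-0.97]],[[0,0,-0.8],[0,0,0]],[[0,0,-0.8],[0,0,0]],[[0,0,0],[0,0,0]],[[0,0,0],[0,0,0]],[[0,0,0],[0,0,0]]]}' 48 25
python3 -m crank '{"steps":[[[0,0,-0.8],[0,0,0]],[[0,0,-0.7],[0,0,0]],[[0,0,-0.6],[0,0,0]],[[0,0,-0.6],[0,0,0]],[[0,0,-0.6],[0,0,0]],[[0,0,-0.6],[0,0,0]],[[0,0,-0.5],[0,0,0]],[[0,0,-0.3],[0,0,0]],[[0,0,0],[0,0,0]],[[0,0,0],[0,0,0]]]}'
```

```text
time: 9.82
ee_pos: [0.5397, 0.0312, 0.1279]
eef_rot: [1.0, -0.01, 0.001, -0.0]
ft_force: [0.5, -0.6, -0.5]
width: 0.0477
grip_force: 0.0
time: 10.65
ee_pos: [0.5395, 0.0307, 0.0097]
eef_rot: [1.0, -0.01, 0.0, -0.0]
ft_force: [0.6, 0.1, 0.5]
width: 0.048
grip_force: 0.0
```

```bash
python3 -m crank '{"steps":[[[0,0,-0.1],[0,0,0]],[[0,0,0],[0,0,0]],[[0,0,0],[0,0,0]],[[0,0,0],[0,0,0]],[[0,0,0],[0,0,0]],[[0,0,0],[0,0,0]],[[0,0,0],[0,0,0]],[[0,0,0],[0,0,0]]]}' 24 25
python3 -m crank '{"steps":[[[0,0,0.3],[0,0,0]],[[0,0,0.5],[0,0,0]],[[0,0,0.6],[0,0,0]],[[0,0,0.6],[0,0,0]],[[0,0,0.6],[0,0,0]],[[0,0,0.6],[0,0,0]],[[0,0,0.6],[0,0,0]],[[0,0,0.6],[0,0,0]],[[0,0,0],[0,0,0]],[[0,0,0],[0,0,0]]]}'
```

```text
time: 11.32
ee_pos: [0.5395, 0.0305, 0.0072]
eef_rot: [1.0, -0.01, 0.0, 0.0]
ft_force: [-1.3, -0.8, 5.9]
width: 0.0335
grip_force: 25.0
time: 12.15
ee_pos: [0.5396, 0.0305, 0.1176]
eef_rot: [1.0, -0.01, 0.001, 0.0]
ft_force: [-0.1, -0.4, -2.8]
width: 0.0341
grip_force: 25.0
```

```bash
python3 -m crank '{"steps":[[[0.1,-0.3,0],[0,0,0.3]],[[0.25,-0.8,0],[0,0,0.5]],[[0.25,-0.8,0],[0,0,0.5]],[[0.25,-0.8,0],[0,0,0.5]],[[0.25,-0.8,0],[0,0,0.5]],[[0.25,-0.8,0],[0,0,0.5]],[[0.25,-0.8,0],[0,0,0.5]],[[0.25,-0.8,0],[0,0,0.2]],[[0.25,-0.8,0],[0,0,0]],[[0.25,-0.8,0],[0,0,0]]]}'
python3 -m crank '{"steps":[[[0.25,-0.8,0],[0,0,0]],[[0.25,-0.8,0],[0,0,0]],[[0.2,-0.7,0],[0,0,0]],[[0.05,-0.3,0],[0,0,0]],[[0,0,0],[0,0,0]],[[0,0,0],[0,0,0]],[[0,0,0],[0,0,0]],[[0,0,0],[0,0,0]]]}'
python3 - <<'E'
from h import *
a,W=snap("wrist","w3");b,_=snap("scene","s3")
cv2.imwrite("pics/c4.png",np.hstack([cv2.resize(a["pixels"],(400,300)),cv2.resize(b["pixels"][180:330,250:450],(400,300))]))
E
```

```text
time: 12.98
ee_pos: [0.5973, -0.1579, 0.1153]
eef_rot: [0.99, 0.142, -0.001, -0.0]
ft_force: [0.2, -0.9, -1.3]
width: 0.0337
grip_force: 25.0
time: 13.65
ee_pos: [0.6166, -0.2202, 0.1167]
eef_rot: [0.99, 0.143, 0.0, -0.0]
ft_force: [0.2, -0.3, -1.6]
width: 0.0338
grip_force: 25.0
```

View pics/c4.png

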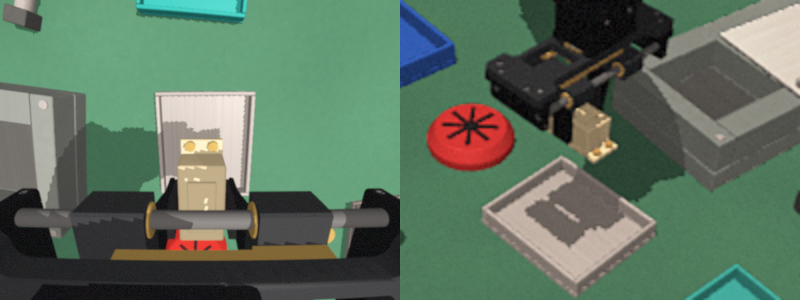

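The relay is held upright and aligned with the small grey tray (wrist crop (205,145)). I'll lower it gently.

```bash
python3 -m crank '{"steps":[[[0,-0.1,-0.4],[0,0,0]],[[0,-0.1,-0.7],[0,0,0]],[[0,0,-0.8],[0,0,0]],[[0,0,-0.8],[0,0,0]],[[0,0,-0.7],[0,0,0]],[[0,0,-0.6],[0,0,0]],[[0,0,-0.5],[0,0,0]],[[0,0,-0.3],[0,0,0]],[[0,0,0],[0,0,0]],[[0,0,0],[0,0,0]]]}'
python3 -m crank '{"steps":[[[0,0,-0.2],[0,0,0]],[[0,0,-0.1],[0,0,0]],[[0,0,-0.1],[0,0,0]],[[0,0,0],[0,0,0]],[[0,0,0],[0,0,0]]]}'
python3 -m crank '{"steps":[[[0,0,-0.08],[0,0,0]],[[0,0,0],[0,0,0]],[[0,0,0],[0,0,0]]]}'
```

```text
time: 14.58
ee_pos: [0.6167, -0.227, -0.0033]
eef_rot: [0.99, 0.142, 0.0, 0.0]
ft_force: [-0.1, 0.4, -1.2]
width: 0.0339
grip_force: 25.0
time: 15.0
ee_pos: [0.6167, -0.227, -0.0133]
eef_rot: [0.99, 0.142, 0.0, 0.0]
ft_force: [-0.8, -0.0, -0.9]
width: 0.0337
grip_force: 25.0
time: 15.25
ee_pos: [0.6166, -0.227, -0.0154]
eef_rot: [0.99, 0.142, -0.0, 0.0]
ft_force: [-0.0, -0.1, -1.7]
width: 0.034
grip_force: 25.0
```

```bash
python3 -m crank '{"steps":[[[0,0,-0.08],[0,0,0]],[[0,0,0],[0,0,0]],[[0,0,0],[0,0,0]]]}'
python3 -m crank '{"steps":[[[0,0,-0.05],[0,0,0]],[[0,0,0],[0,0,0]],[[0,0,0],[0,0,0]]]}'
```

```text
time: 15.5
ee_pos: [0.6165, -0.2269, -0.0175]
eef_rot: [0.99, 0.142, -0.0, -0.0]
ft_force: [0.1, -0.2, -2.0]
width: 0.034
grip_force: 25.0
time: 15.75
ee_pos: [0.6167, -0.2271, -0.0178]
eef_rot: [0.99, 0.142, 0.0, 0.0]
ft_force: [-3.8, 0.4, 5.3]
width: 0.0339
grip_force: 25.0
```

```bash
python3 -m crank '{"steps":[[[0,0,0],[0,0,0]],[[0,0,0],[0,0,0]],[[0,0,0],[0,0,0]],[[0,0,0],[0,0,0]],[[0,0,0],[0,0,0]],[[0,0,0],[0,0,0]]]}' 50 12
python3 -m crank '{"steps":[[[0,0,0.2],[0,0,0]],[[0,0,0.5],[0,0,0]],[[0,0,0.9],[0,0,0]],[[0,0,1],[0,0,0]],[[0,0,1],[0,0,0]],[[0,0,1],[0,0,0]],[[0,0,1],[0,0,0]],[[0,0,1],[0,0,0]],[[0,0,0],[0,0,0]],[[0,0,0],[0,0,0]]]}'
python3 - <<'E'
from h import *
a,W=snap("wrist","w4");b,T=snap("top","t4")
cv2.imwrite("pics/c5.png",np.hstack([cv2.resize(a["pixels"],(400,300)),cv2.resize(b["pixels"][140:320,60:300],(400,300))]))
for X in(W,T):
    z=X[...,2]; k=(z>.035)&(z<.052)&(abs(X[...,0]-.6175)<.06)&(abs(X[...,1]+.225)<.05)
    if k.sum()>20:print(X[k].mean(0),np.percentile(z[k],[5,50,95]),cv2.minAreaRect(X[k][:,:2].astype(np.float32)*1000))
    k=(z>.118)&(z<.132)&(abs(X[...,0]-.527)<.03)&(abs(X[...,1]-.213)<.03)
    if k.sum()>5: print("knob",X[k].mean(0),k.sum())
E
```

```text
time: 16.25
ee_pos: [0.6167, -0.227, -0.0186]
eef_rot: [0.99, 0.142, -0.0, 0.0]
ft_force: [-0.5, -0.2, 0.2]
width: 0.0494
grip_force: 0.0
time: 17.08
ee_pos: [0.6178, -0.2271, 0.1493]
eef_rot: [0.99, 0.142, 0.002, 0.001]
ft_force: [-0.4, 0.5, -0.5]
width: 0.0496
grip_force: 0.0
[ 0.61847458 -0.22551417  0.04186298] [0.03920585 0.04100541 0.04514817] ((616.6786499023438, -226.0022430419922), (61.2921142578125, 33.78445053100586), 16.949182510375977)
knob [0.52832683 0.21371632 0.12653924] 107
```

View pics/c5.png

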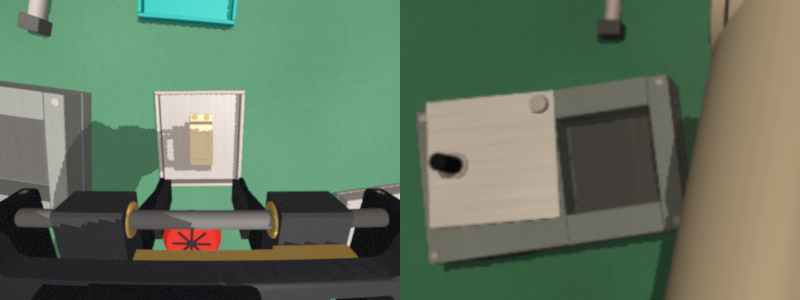

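The relay stands upright near the tray's centre (wrist crop (201,140)). The cover is still open with its knob at (0.528, 0.214). I'll go back to the knob.

```bash
python3 -m crank '{"steps":[[[-0.2,1,0],[0,0,0]],[[-0.2,1,0],[0,0,0]],[[-0.2,1,0],[0,0,0]],[[-0.2,1,0],[0,0,0]],[[-0.2,1,0],[0,0,0]],[[-0.2,1,0],[0,0,0]],[[-0.2,1,0],[0,0,0]],[[-0.2,1,0],[0,0,0]],[[-0.2,1,0],[0,0,0]],[[-0.2,1,0],[0,0,0]]]}' 60 12
python3 -m crank '{"steps":[[[-0.2,1,0],[0,0,0]],[[-0.2,1,0],[0,0,0]],[[-0.2,1,0],[0,0,0]],[[-0.2,1,0],[0,0,0]],[[-0.2,1,0],[0,0,0]],[[-0.2,1,0],[0,0,0]],[[-0.2,1,0],[0,0,0]],[[-0.18,0.65,0],[0,0,0]],[[0,0,0],[0,0,0]],[[0,0,0],[0,0,0]]]}'
python3 -m crank '{"steps":[[[0,0,-0.5],[0,0,0]],[[0,0,0],[0,0,0]],[[0,0,0],[0,0,0]]]}'
```

```text
time: 18.02
ee_pos: [0.5655, 0.024, 0.1454]
eef_rot: [0.99, 0.142, -0.001, -0.0]
ft_force: [1.1, 0.9, 0.5]
width: 0.0601
grip_force: 0.0
time: 18.85
ee_pos: [0.5262, 0.2148, 0.1455]
eef_rot: [0.99, 0.143, -0.001, 0.0]
ft_force: [0.4, -1.4, 0.0]
width: 0.0598
grip_force: 0.0
time: 19.1
ee_pos: [0.5268, 0.2126, 0.1325]
eef_rot: [0.99, 0.141, -0.001, 0.0]
ft_force: [-0.0, -0.2, 0.5]
width: 0.06
grip_force: 0.0
```

```bash
python3 -m crank '{"steps":[[[0.05,0.04,-0.5],[0,0,0]],[[0,0,-0.6],[0,0,0]],[[0,0,-0.6],[0,0,0]],[[0,0,-0.6],[0,0,0]],[[0,0,-0.5],[0,0,0]],[[0,0,0],[0,0,0]],[[0,0,0],[0,0,0]]]}'
python3 -m crank '{"steps":[[[0,0,0],[0,0,0]],[[0,0,0],[0,0,0]],[[0,0,0],[0,0,0]],[[0,0,0],[0,0,0]],[[0,0,0],[0,0,0]],[[0,0,0],[0,0,0]],[[0,0,0],[0,0,0]],[[0,0,0],[0,0,0]]]}' 10 12
python3 - <<'E'
from h import *
s=monitor.read_state(); p=np.array([.6015,.110]); k=s["ee_pos"][:2]-p; print("rad",np.hypot(*k)); a0=np.arctan2(k[1],k[0])%(2*np.pi)
A=np.linspace(a0,np.radians(218.5)-.03,21)
P=p+.128*np.c_[np.cos(A),np.sin(A)]; P[0]=s["ee_pos"][:2]
print("q0",np.radians(218.5)-a0,P[-1]); print(np.round(np.diff(P,axis=0)/.025,2).tolist())
E
```

```text
time: 19.68
ee_pos: [0.5281, 0.215, 0.0633]
eef_rot: [0.99, 0.142, -0.001, 0.0]
ft_force: [-0.2, -0.4, 0.8]
width: 0.0603
grip_force: 0.0
time: 20.35
ee_pos: [0.5289, 0.2145, 0.0641]
eef_rot: [0.99, 0.142, 0.0, 0.0]
ft_force: [1.1, -3.1, 1.4]
width: 0.0212
grip_force: 12.0
rad 0.12723304080750655
q0 1.6359004825114285 [0.49898113 0.03335875]
[[-0.35, -0.22], [-0.31, -0.27], [-0.28, -0.3], [-0.26, -0.32], [-0.23, -0.34], [-0.21, -0.36], [-0.18, -0.37], [-0.15, -0.38], [-0.11, -0.39], [-0.08, -0.4], [-0.05, -0.41], [-0.02, -0.41], [0.02, -0.41], [0.05, -0.41], [0.08, -0.4], [0.11, -0.39], [0.15, -0.38], [0.18, -0.37], [0.2, -0.36], [0.23, -0.34]]
```

```bash
python3 -m crank '{"steps":[[[-0.33,-0.23,0],[0,0,0]],[[-0.31,-0.27,0],[0,0,0]],[[-0.28,-0.3,0],[0,0,0]],[[-0.26,-0.32,0],[0,0,0]],[[-0.23,-0.34,0],[0,0,0]],[[-0.21,-0.36,0],[0,0,0]],[[-0.18,-0.37,0],[0,0,0]],[[-0.15,-0.38,0],[0,0,0]],[[-0.11,-0.39,0],[0,0,0]],[[-0.08,-0.4,0],[0,0,0]]]}'
python3 -m crank '{"steps":[[[-0.05,-0.41,0],[0,0,0]],[[-0.02,-0.41,0],[0,0,0]],[[0.02,-0.41,0],[0,0,0]],[[0.05,-0.41,0],[0,0,0]],[[0.08,-0.4,0],[0,0,0]],[[0.11,-0.39,0],[0,0,0]],[[0.15,-0.38,0],[0,0,0]],[[0.18,-0.37,0],[0,0,0]],[[0.2,-0.36,0],[0,0,0]],[[0.23,-0.34,0],[0,0,0]]]}'
python3 -m crank '{"steps":[[[0.06,-0.09,0],[0,0,0]],[[0,0,0],[0,0,0]],[[0.06,-0.08,0],[0,0,0]],[[0,0,0],[0,0,0]],[[0,0,0],[0,0,0]]]}'
```

```text
time: 21.18
ee_pos: [0.4722, 0.1321, 0.0638]
eef_rot: [0.99, 0.143, -0.002, -0.001]
ft_force: [-5.5, 4.4, 4.3]
width: 0.0218
grip_force: 12.0
time: 22.02
ee_pos: [0.4993, 0.0332, 0.0639]
eef_rot: [0.99, 0.142, 0.0, 0.0]
ft_force: [-2.2, 2.7, 2.2]
width: 0.0215
grip_force: 12.0
time: 22.43
ee_pos: [0.5015, 0.0301, 0.0639]
eef_rot: [0.99, 0.142, -0.0, 0.0]
ft_force: [-2.8, -0.4, 2.9]
width: 0.0216
grip_force: 12.0
```

```bash
python3 -m crank '{"steps":[[[0.06,-0.08,0],[0,0,0]],[[0,0,0],[0,0,0]],[[0,0,0],[0,0,0]]]}'
python3 -m crank '{"steps":[[[0.06,-0.08,0],[0,0,0]],[[0,0,0],[0,0,0]],[[0,0,0],[0,0,0]]]}'
```

```text
time: 22.68
ee_pos: [0.5014, 0.0301, 0.0638]
eef_rot: [0.99, 0.143, -0.001, -0.001]
ft_force: [-10.6, 6.0, 9.1]
width: 0.0217
grip_force: 12.0
time: 22.93
ee_pos: [0.5018, 0.0302, 0.0636]
eef_rot: [0.99, 0.144, -0.002, -0.002]
ft_force: [-15.1, 12.1, 11.0]
width: 0.0215
grip_force: 12.0
```

Force is rising with no motion, so the cover is against its stop. I'll relax, release and retreat upward.

```bash
python3 -m crank '{"steps":[[[-0.08,0.11,0],[0,0,0]],[[0,0,0],[0,0,0]],[[0,0,0],[0,0,0]]]}'
python3 -m crank '{"steps":[[[0,0,0],[0,0,0]],[[0,0,0],[0,0,0]],[[0,0,0],[0,0,0]],[[0,0,0],[0,0,0]],[[0,0,0],[0,0,0]],[[0,0,0.3],[0,0,0]],[[0,0,0.8],[0,0,0]],[[0,0,1],[0,0,0]],[[0,0,1],[0,0,0]],[[0,0,1],[0,0,0]]]}' 60
python3 -m crank '{"steps":[[[0,0,1],[0,0,0]],[[0,0,1],[0,0,0]],[[-0.3,-1,0.6],[0,0,0]],[[-0.3,-1,0],[0,0,0]],[[-0.3,-1,0],[0,0,0]],[[-0.3,-1,0],[0,0,0]],[[0,-1,0],[0,0,0]],[[0,-1,0],[0,0,0]],[[0,0,0],[0,0,0]],[[0,0,0],[0,0,0]]]}'
python3 - <<'E'
from h import *
b,T=snap("top","t5");c,S=snap("scene","s5")
cv2.imwrite("pics/c6.png",np.hstack([cv2.resize(c["pixels"],(400,300)),cv2.resize(b["pixels"],(400,300))]))
for X in(T,S):
    z=X[...,2]
    k=(z>.118)&(z<.132)&(abs(X[...,0]-.50)<.03)&(abs(X[...,1]-.03)<.03); print("knob",X[k].mean(0),k.sum())
    k=(z>.035)&(z<.052)&(abs(X[...,0]-.6175)<.05)&(abs(X[...,1]+.225)<.045); print("relay",X[k].mean(0),k.sum())
    k=(z>.0795)&(z<.087)&(abs(X[...,0]-.53)<.11)&(X[...,1]<.15)&(X[...,1]>-.07); print(cv2.minAreaRect(X[k][:,:2].astype(np.float32)*1000))
    for n,(x,y) in dict(fan=(.434,-.262),a=(.456,-.423),b=(.548,-.418),sh=(.793,.04)).items():
        k=(z>.012)&(z<.08)&(abs(X[...,0]-x)<.06+.05*(n=="sh"))&(abs(X[...,1]-y)<(.03 if n in"ab" or n=="sh" else .06)); 
        if n in"ab": k&=abs(X[...,0]-x)<.03
        print(n,X[k].mean(0).round(3))
E
```

```text
time: 23.18
ee_pos: [0.5019, 0.0302, 0.0637]
eef_rot: [0.99, 0.143, -0.001, -0.001]
ft_force: [-5.9, 5.1, 3.2]
width: 0.0214
grip_force: 12.0
time: 24.02
ee_pos: [0.5026, 0.0288, 0.1682]
eef_rot: [0.99, 0.142, 0.0, 0.0]
ft_force: [0.2, -0.4, 0.3]
width: 0.0598
grip_force: 0.0
time: 24.85
ee_pos: [0.4725, -0.1224, 0.2318]
eef_rot: [0.99, 0.141, 0.0, -0.0]
ft_force: [0.5, 0.6, 0.5]
width: 0.0599
grip_force: 0.0
knob [nan nan nan] 0
relay [ 0.61535987 -0.22600315  0.04130374] 470
((0.0, 0.0), (0.0, 0.0), 0.0)
fan [ 0.433 -0.262  0.023]
a [ 0.456 -0.423  0.053]
b [ 0.548 -0.418  0.052]
sh [0.793 0.04  0.025]
knob [0.50482116 0.02660889 0.12700645] 64
relay [ 0.62004379 -0.22936177  0.04333473] 357
((537.3469848632812, 48.798980712890625), (188.549072265625, 212.72225952148438), 6.032744407653809)
fan [ 0.444 -0.269  0.025]
a [ 0.462 -0.43   0.044]
b [ 0.557 -0.426  0.045]
sh [0.801 0.036 0.025]<stdin>:6: RuntimeWarning: Mean of empty slice.
  ret = um.true_divide(
```

View pics/c6.png

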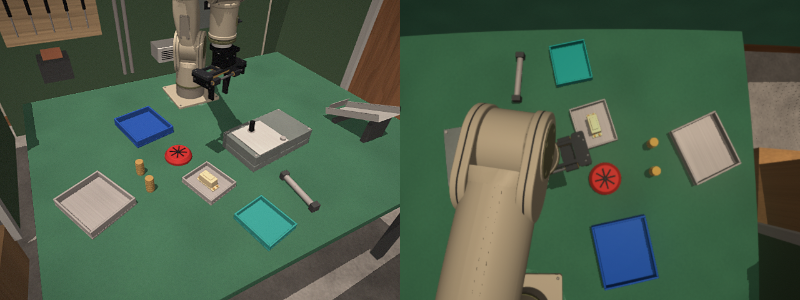

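The cover is shut (knob at scene crop (252,126), about (0.502, 0.030), and it was pressed to its stop). The relay is upright in the tray at (208,180), the bystanders haven't moved, and the arm is clear. Handing in.

```bash
python3 -c "
from bench import ticket
print(ticket.close_job())"
```

```text
the job is handed in; nothing more can be done
None
```

The job is handed in: the relay stands upright and released near the centre of the small grey tray, the dust cover is closed against its stop over the empty bay, and the bystanders have not moved; no verdict came back.

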